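Slide the covered dish into its place on the warmer and set the dial

ROBOT

A 6-joint arm with a two-finger parallel gripper is mounted at the origin on the work surface. World frame = base frame: x ahead of the robot, y to its left, z up, the work surface at z = 0. Lengths are in mm, angles in rad, forces in N, time in s.
With the tool pointing down it reaches from about 275 to 750 mm from the base axis. Payload 10.2 kg.
Tool frame: the origin (TCP) lies between the finger pads, 19 mm behind the fingertips; this is the grasp point; z points along the fingers, y is the line along which they close (so a half turn about z gives the same grasp; the last joint's range is limited). The gripper opens to 85 mm and grips with 20 to 120 N. Pads are 22 mm wide; open, the fingers measure 114 mm over their backs; the gripper's body (76 mm by 85 mm) begins 54 mm behind the grasp point. The pads swing forward as they close: fully open they stand 13 mm farther back than shut.
Start: joints at [0.951, 0.313, 1.498, -0, 1.331, -0.223], TCP at [202.909, 484.21, 249.994] pointing down, gripper open.
Joint ranges: [-2.94, 2.94], [-0.97, 2.17], [0.19, 2.56], [-1.23, 4.37], [0.02, 3.11], [-2.88, 2.88]. Speed limits (rad/s): [2.39, 2.39, 3.01, 3.14, 3.14, 3.14].

INTERFACE

Orientations are given as a unit quaternion [w, x, y, z].
In Python, from rig import sense, capture, finish_job, regions_of, mark_of gives the robot as it stands.
- The arm moves only by the tool jog_arm, never from a script. Its argument "series" is text: rows parted by semicolons, each of 7 numbers parted by spaces: the shift along the tool's x, y, z in units of 0.4 m (1.0 is 0.4 m), then the turn, a rotation vector about the tool's x, y, z in units of pi/2 rad (1.0 is pi/2 rad), then the opening, from -1 (shut) to 1 (fully open). A call has 1 to 20 rows; each row is the pose to reach, as a shift and turn from the pose commanded when the call began, along the tool's axes at that moment; what a row does not reach only later rows make up. A row lasts 1/8 s, in which the tool goes at most 62.5 mm and 10.7 degrees, less where a joint would pass 70% of its speed; a pose out of reach is approached as far as the arm can. A call with a number of a shift or a turn outside -1 to 1 is refused whole. A call with a gripper value outside its range is refused whole. The fingers move at their own pace and stop on an object; "grip_force" is the grip in N (left out, the last holds). Time passes only in rows, so rows that repeat a pose let the fingers close. It gives the time, the measured TCP pose, the force, the opening and the grip force at its end, in the units of the state.
- sense(): the state, without advancing time (a new reading comes with each control period).
- capture(name): name is "scene" or "side" or "wrist"; returns a dict with "img" (384x512x3 uint8, red, green, blue), "intrinsics" (3x3 intrinsics, pixels), "R" (3x3) and "t" (3): a world point X has camera coordinates R X + t. Camera axes: x right, y down, z forward; pixel columns grow to the right and rows downward; lengths in mm; the calibration is good to about 2 mm. A picture is of the moment at which its call begins. There is no depth.
- finish_job(): hands the job in; it is judged then, once.
Trained networks look in a picture, given as the dict that the camera call returned (one of the last four; its "shot" number tells which), for a name from the list of things; names that differ only in an ending like _2 or _b are one class to them, and where a whole thing is asked for, a point or a joint stands for the part that bears it (a point fixed in the world has none). Each returns a list of dicts, best first, with "confidence" (0 to 1); they miss things now and then, are a little off and sometimes report something else, mostly with a low value. They report only what shows in the picture. A call takes as long as a camera call. They do not tell look-alikes from the thing itself.
- regions_of(label, picture): "region" (384x512 bool, what is visible of it) and "point" ([row, column] in pixels, amid what is visible of it).
- mark_of(label, picture): "point" ([row, column] in pixels: a listed point, or the origin of a listed thing).
The state is a dict: "time_s": time; "joints": joint angles; "dq": joint speeds; "tau": joint torques, N m; "eef_pos": TCP position; "ee_rot": TCP orientation; "force": force on the tool from outside, world axes, zero at the start; "wrist_torque": the same for the moment, N m; "grip_width": opening from 0.0 (shut) to 1.0 (fully open); "grip_force": force on a finger pad.
Only numpy, scipy, OpenCV 4.12 (cv2) and the standard library are available. Lean on these libraries where they do the work, as an engineer would, in place of code of your own. Each camera call takes 0.05 s, during which the arm holds its last target. There are 200 camera calls.

TASK

The covered dish is too wide to pick up: slide it over the counter onto the black warming zone until its long side lies flush against the steel rail, midway between the pepper mill and the green bottle, without disturbing these or anything else standing about. Press it there against the rail for a moment, firmly but without ramming it (a push of some 20 N), so that the warmer senses it. Only then turn the dial clockwise to the third mark after the long off mark, and let go.

Things in the scene. Friction and masses are not known exactly. Their poses are not given: they have to be found in the camera images.
- dish: Covered dish, white stoneware, flat wooden lid, loose: 110 mm along x, 160 mm along y, 62 mm high; upright sides to 48 mm, lid 3 mm narrower all round. Origin: centre of underside, z up. 0.5 to 1.1 kg, heavier to its +y end (mass centre about 11 mm off), so it swings when pushed off centre. Too wide to grip. Not to be lifted or tipped. Either long side may face the rail.
- rail: Fixed rigid steel rail, 420 mm along y, 35 mm high, 14 mm thick, at the far edge of the black glass warming zone (flush with the counter, 210 mm deep). Origin: on the counter, mid front face; x points away from the robot, y along it. Placed, the dish's centre is at rail x = -0.055. It senses 4 to 32 N for 0.3 s; over 50 N fails. Friction takes 4 to 14 N of a 20 N push.
- mill: Dark wooden pepper mill, waisted, 56 mm wide foot, 190 mm tall, loose. Origin: centre of foot. Mill and bottle stand 306 mm apart (centres) in a line parallel to the rail, 55 mm in front of its face; either may be the left one. The dish goes midway, about 45 mm free on each side. Their midpoint is not the rail's middle.
- bottle: Green glass bottle with paper label and cork, 56 mm diameter, 200 mm tall, loose, on the other side of the dish's place. Origin: centre of its foot.
- dial (a joint): Angle of the warmer's dial, rad: 0 at the long off mark, growing as it turns clockwise seen from above, range 0 to 4.1. Short marks at 0.8, 1.6, 2.4 (the third), 3.2 and 4.0. It stays where it is left (friction about 0.06 N m).
- dial_grip (a point): On the dial's axis, 64 mm above the counter, a good TCP height to grip its bar. Black dial: round skirt 68 mm wide (top at 38 mm), on it a bar 64 mm long, 16 mm wide, from 38 to 66 mm height. Axes are the pod's (z up), not turning with the dial. The bar's white-lined end points at 150 degrees anticlockwise from above from the pod's x axis, minus the dial angle.
- pod: Dark steel block that carries the dial, fixed, 130 x 130 x 30 mm, stands to the robot's left or right. Origin: centre of its underside, below the dial's axis.
- tin: Copper-coloured storage tin, fixed, 130 x 120 x 87 mm, on the other side than the dial. Origin: centre of its underside. In the way only.
- mug: Blue mug, 80 mm wide, 90 mm tall, bystander. Origin: centre of its foot.
- jar: Amber jar with brass lid, 68 mm wide, 100 mm tall, bystander. Origin: centre of its foot.
- bowl: White bowl, 100 mm wide, 45 mm tall, bystander. Origin: centre of its foot.
- spirit: Clear glass bottle, 72 mm wide, 200 mm tall, bystander. Origin: centre of its foot.
- cup: Terracotta cup, 72 mm wide, 85 mm tall, bystander. Origin: centre of its foot.
There are look-alikes about, which are no part of the job. Leave any blue look-alike of the mill alone.

How it is judged:
By the outcome, as a careful person would: the job done as asked, in the order asked, and still so for the second after the job is handed in, with the robot touching nothing.
It also fails if it takes over 72 s, if anything falls off the work surface, if the arm or the gripper's body presses on something with over 40 N, if the wrist force passes 120 N, or if a joint passes its speed limit or range.

## Working session

There is one attempt and no reset: what is moved stays moved. The work goes in short steps, Python scripts to look and compute and a tool call to move; the robot and the scene stay as the last step left them, time stands still between calls to the robot, and variables do not carry over. Pictures are saved under pics/ and viewed, at most 10 in all, crops included, and the job is handed in when it is done.

Besides the shell and the picture viewer there is one more tool, called by a JSON object that holds its "name" and its "arguments". jog_arm: Moves the arm, as the interface text tells. Shifts and turns lie within -1 to 1; 1 stands for 0.4 m of shift or pi/2 rad of turn. Its arguments: {"type":"object","properties":{"series":{"type":"string"},"grip_force":{"type":"number"}},"required":["series"]}

```bash
ls; mkdir -p pics; cat > h.py <<'E'
import numpy as np, cv2
from rig import *
def onz(p,c,z):  # pixel [row,col] -> world at height z
    d=c["R"].T@np.linalg.solve(c["intrinsics"],[p[1],p[0],1.]); o=-c["R"].T@c["t"]
    return o+d*(z-o[2])/d[2]
def tri(p1,c1,p2,c2):
    A=[];b=[]
    for p,c in((p1,c1),(p2,c2)):
        d=np.array(c["R"]).T@np.linalg.solve(c["intrinsics"],[p[1],p[0],1.]);d/=np.linalg.norm(d)
        o=-np.array(c["R"]).T@c["t"];P=np.eye(3)-np.outer(d,d);A.append(P);b.append(P@o)
    x=np.linalg.lstsq(np.vstack(A),np.hstack(b),rcond=None)[0];
    return x
def proj(X,c):
    q=np.array(c["intrinsics"])@(np.array(c["R"])@X+c["t"]);return q[1]/q[2],q[0]/q[2]
E
python3 - <<'E'
from h import *
np.set_printoptions(precision=1,suppress=True)
cs={n:capture(n) for n in("scene","side")}
cv2.imwrite("pics/a.png",np.vstack([cs["scene"]["img"],cs["side"]["img"]])[:,:,::-1][:, :])
for n,c in cs.items():cv2.imwrite(f"pics/{n}.png",c["img"][:,:,::-1])
for l in "dish rail mill bottle dial_grip pod tin mug jar bowl spirit cup".split():
    for n,c in cs.items():
        print(l,n,[(np.round(m["point"],1),round(m["confidence"],2),onz(m["point"],c,64 if l=="dial_grip" else 0)[:2]) for m in mark_of(l,c)[:3]])
print(sense()["eef_pos"],sense()["ee_rot"],sense()["force"])
E
```

```text
pics
dish scene [(array([202.7, 217. ]), 0.98, array([527.2, -46.3]))]
dish side [(array([231.7, 248.6]), 0.88, array([525.7, -31.6]))]
rail scene [(array([251.5, 245. ]), 0.95, array([731.6, -23.6])), (array([211.8, 376.5]), 0.39, array([708.7, 362.1]))]
rail side [(array([221.3, 319.5]), 0.84, array([726.5, -22.7]))]
mill scene [(array([222.7, 295.5]), 0.95, array([676.8, 134.2])), (array([226.3, 347.2]), 0.91, array([733.6, 257.8])), (array([253.3, 344.5]), 0.91, array([815.4, 205.1]))]
mill side [(array([184.6, 292.3]), 0.95, array([675.7, 123.4])), (array([160.4, 331.8]), 0.81, array([820.7, 209.7])), (array([156.5, 306.3]), 0.72, array([742.9, 238.6]))]
bottle scene [(array([254.3, 178.9]), 0.75, array([ 688.1, -180.2]))]
bottle side [(array([274.8, 318.4]), 0.77, array([ 686.3, -184.6]))]
dial_grip scene [(array([219.4,  97.8]), 0.85, array([ 568.6, -354.5]))]
dial_grip side [(array([341.3, 281.9]), 0.66, array([ 563.9, -354.9]))]
pod scene [(array([236.9, 105.3]), 0.71, array([ 566.7, -352.8])), (array([252.2, 243.1]), 0.52, array([732.3, -28.6])), (array([219.1,  98.6]), 0.4
[... 625 characters left out ...]
jar scene []
jar side [(array([302.8, 178.5]), 0.77, array([ 338.4, -213.9]))]
bowl scene [(array([210.8, 377.3]), 0.76, array([705.8, 366.5]))]
bowl side [(array([140.2, 238. ]), 0.59, array([528.2, 348.9])), (array([132.8, 285.6]), 0.55, array([695.8, 364.7]))]
spirit scene [(array([283.3, 103.6]), 0.65, array([ 720.4, -356.9]))]
spirit side [(array([338.5, 349.2]), 0.67, array([ 719.1, -347.2]))]
cup scene [(array([144.4, 328. ]), 0.71, array([344.8, 397.5])), (array([248.1, 246. ]), 0.45, array([721.6, -18. ])), (array([218.6,  99.5]), 0.31, array([ 487.9, -367.8]))]
cup side [(array([135. , 178.8]), 0.63, array([326.1, 404.2]))]
[202.9 484.2 250. ] [-0.   0.2  1.  -0. ] [ 0.1 -0.4  0.5]
```

View pics/scene.png

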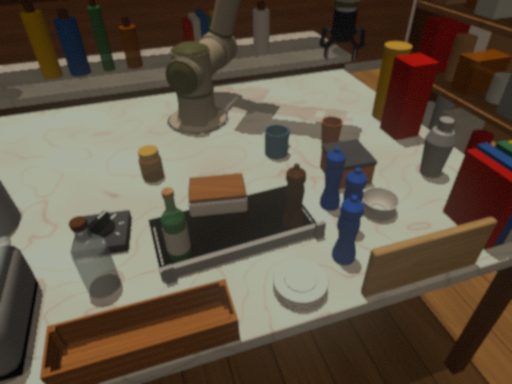

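View pics/side.png

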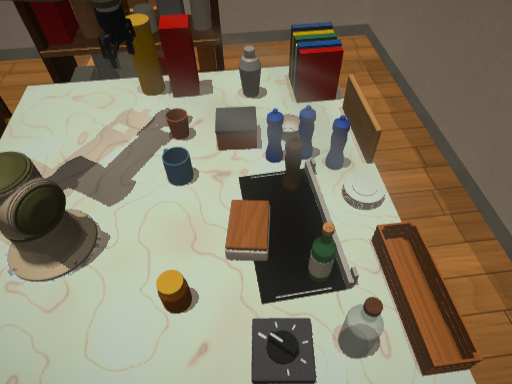

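The scene view shows the dish at (217,195), dark mill at (295,195), green bottle at (175,230) and dial at (100,225). Candidates for the mill are the dark wooden one (295,195), which I choose, and the blue look-alikes at (335,180), (355,185) and (347,228). The pale plate at (300,283) is not the dish. The side view agrees: dish (248,228), mill (292,165), bottle (320,255), dial (283,347).

```bash
cat >> h.py <<'E'
from scipy.spatial.transform import Rotation as Ro
def rq(q): return Ro.from_quat([q[1],q[2],q[3],q[0]])
def down(yaw): # tool z down, tool x at world angle yaw
    c,s=np.cos(yaw),np.sin(yaw); return Ro.from_matrix(np.array([[c,s,0],[s,-c,0],[0,0,-1.]]))
def row(p,yaw,p0=None,R0=None):
    s=sense(); R0=R0 or rq(s["ee_rot"]); p0=s["eef_pos"] if p0 is None else p0
    return np.round(np.r_[R0.inv().apply(np.array(p)-p0)/400,(R0.inv()*down(yaw)).as_rotvec()/(np.pi/2)],4)
E
python3 - <<'E'
from h import *
np.set_printoptions(precision=3,suppress=True)
s=sense();R=rq(s["ee_rot"]).as_matrix();print(R)
c=capture("wrist");print("cam in tool",R.T@(-c["R"].T@c["t"]-s["eef_pos"]),"axis",R.T@c["R"].T,c["intrinsics"])
for y in(0,np.pi):print(row([480,-30,400],y))
E
```

```text
[[-0.922  0.386 -0.   ]
 [ 0.386  0.922 -0.   ]
 [ 0.    -0.    -1.   ]]
cam in tool [  72.905   -0.487 -124.69 ] axis [[-0.    -0.959 -0.285]
 [ 1.     0.    -0.002]
 [ 0.002 -0.285  0.959]] [[313.915   0.    256.407]
 [  0.    313.915 194.646]
 [  0.      0.      1.   ]]
[-1.136 -0.918 -0.375 -0.    -0.     1.747]
[-1.136 -0.918 -0.375  0.    -0.    -0.253]
```

{"name": "jog_arm", "arguments": {"series": "-0.08 -0.05 -0.06 0 0 -0.03 1; -0.2 -0.13 -0.14 0 0 -0.07 1; -0.33 -0.22 -0.22 0 0 -0.11 1; -0.46 -0.31 -0.3 0 0 -0.15 1; -0.59 -0.39 -0.36 0 0 -0.19 1; -0.7 -0.46 -0.375 0 0 -0.23 1; -0.77 -0.51 -0.375 0 0 -0.253 1; -0.8 -0.53 -0.375 0 0 -0.253 1; -0.8 -0.53 -0.375 0 0 -0.253 1; -0.8 -0.53 -0.375 0 0 -0.253 1"}}

```text
time_s: 2.6
eef_pos: [415.5, 166.1, 400.0]
ee_rot: [-0.0, -0.001, 1.0, 0.0]
force: [-0.3, -0.1, 0.6]
grip_width: 0.998
grip_force: 0.0
```

```bash
python3 -c "
from h import *
print(row([547,-30,400],np.pi),sense()['eef_pos'],sense()['joints'])"
```

```text
[-3.278e-01 -4.908e-01 -0.000e+00  2.000e-04 -0.000e+00  1.200e-03] [415.50975256 166.05455439 400.03545232] [ 1.17132942e-01  7.44948580e-02  1.40437821e+00  2.46383480e-04
  1.66271405e+00 -1.45552999e+00]
```

{"name": "jog_arm", "arguments": {"series": "-0.04 -0.06 0 0 0 0 1; -0.11 -0.16 0 0 0 0 1; -0.18 -0.28 0 0 0 0 1; -0.25 -0.38 0 0 0 0 1; -0.3 -0.45 0 0 0 0 1; -0.328 -0.49 0 0 0 0 1; -0.328 -0.49 0 0 0 0 1; -0.328 -0.49 0 0 0 0 1"}}

```text
time_s: 3.6
eef_pos: [547.1, -29.4, 400.3]
ee_rot: [0.0, -0.001, 1.0, 0.0]
force: [0.4, -0.3, 0.3]
grip_width: 1.0
grip_force: 0.0
```

```bash
python3 - <<'E'
from h import *
np.set_printoptions(precision=1,suppress=True)
c=capture("wrist");print(sense()["eef_pos"])
cv2.imwrite("pics/w1.png",cv2.rotate(c["img"][:,:,::-1],cv2.ROTATE_180))
np.savez("w1.npz",**{k:c[k] for k in("img","intrinsics","R","t")})
for l,z in dict(dish=0,rail=0,mill=0,bottle=0,dial_grip=64,pod=0).items():
    print(l,[(np.round(m["point"],1),round(m["confidence"],2),onz(m["point"],c,z)[:2]) for m in mark_of(l,c)[:3]])
for l,z in(("dish",62),("rail",35)):
    r=regions_of(l,c)[0]["region"].astype(np.uint8)
    print(l,[onz(p[::-1],c,z)[:2] for p in cv2.boxPoints(cv2.minAreaRect(cv2.findNonZero(r)))])
E
```

```text
[547.  -29.5 400.4]
dish [(array([136.6, 247.3]), 0.61, array([529.6, -45.6]))]
rail [(array([252.9, 261.4]), 0.96, array([741.8, -20.9]))]
mill [(array([252.1, 409.2]), 0.78, array([739.5, 251.4])), (array([218.5, 340.1]), 0.74, array([673.7, 119. ])), (array([199.2, 415.4]), 0.65, array([637.4, 248. ]))]
bottle [(array([222.2, 171.8]), 0.56, array([ 681.5, -181.8]))]
dial_grip [(array([164. ,  35.1]), 0.88, array([ 563.8, -360.1]))]
pod [(array([156. ,  60.8]), 0.94, array([ 562.5, -359.9]))]
dish [array([ 560.2, -134.6]), array([ 457.3, -109. ]), array([484.2,  40.5]), array([590.8,  24.5])]
rail [array([ 530.7, -228.1]), array([511.1, 161.4]), array([736.5, 198.7]), array([ 761.8, -243. ])]
```

View pics/w1.png

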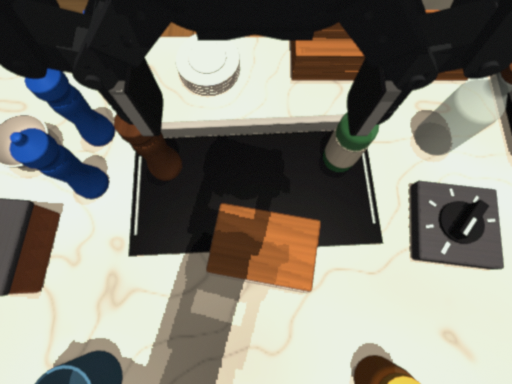

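The rotated wrist view shows the lid with corners near (220,206), (320,220), (311,290) and (208,270). The zone's near edge runs from (130,255) to (382,242), the rail lies along the top, the mill foot is at (165,163), the green bottle foot at (342,158) and the dial at (462,220) with its white line at upper right.

```bash
python3 - <<'E'
from h import *
np.set_printoptions(precision=1,suppress=True)
d=np.load("w1.npz");c=dict(d);g=cv2.cvtColor(cv2.rotate(c["img"],cv2.ROTATE_180),cv2.COLOR_RGB2GRAY)
def W(pts,z,w=4):
    q=cv2.cornerSubPix(g,np.float32(pts).reshape(-1,1,2),(w,w),(-1,-1),(3,40,.01)).reshape(-1,2)
    return q,np.array([onz((383-v,511-u),c,z)[:2] for u,v in q])
q,L=W([(220,206),(320,220),(311,290),(208,270)],62);print("lid",q,L,L.mean(0),"sides",np.linalg.norm(L-np.roll(L,-1,0),axis=1),"yaw",[np.degrees(np.arctan2(-(v)[0],v[1])) for v in(L[0]-L[1],L[3]-L[2])])
q,Z=W([(130,255),(382,242)],0);v=Z[0]-Z[1];print("zone",q,Z,np.linalg.norm(v),np.degrees(np.arctan2(-v[0],v[1])))
b=cv2.rotate(c["img"],cv2.ROTATE_180)[:,:,::-1]
o=cv2.resize(b[100:300,110:390],None,fx=2.8,fy=2.8,interpolation=cv2.INTER_CUBIC);cv2.imwrite("pics/w1z.png",np.uint8(255*(o/255.)**.6))
d=cv2.resize(b[170:280,400:511],None,fx=4,fy=4,interpolation=cv2.INTER_CUBIC);
E
```

```text
lid [[220.7 203.4]
 [319.6 220.6]
 [310.6 291.6]
 [205.8 270.9]] [[ 587.4   21.1]
 [ 561.3 -127.5]
 [ 460.5 -109.1]
 [ 488.3   39.1]] [524.4 -44.1] sides [150.8 102.5 150.8 100.7] yaw [np.float64(-9.9788822366717), np.float64(-10.629623727282707)]
zone [[128.2 255.7]
 [382.4 242.7]] [[ 514.1  176.6]
 [ 536.  -242.7]] 419.8351034294762 2.9916627899740296
```

View pics/w1z.png

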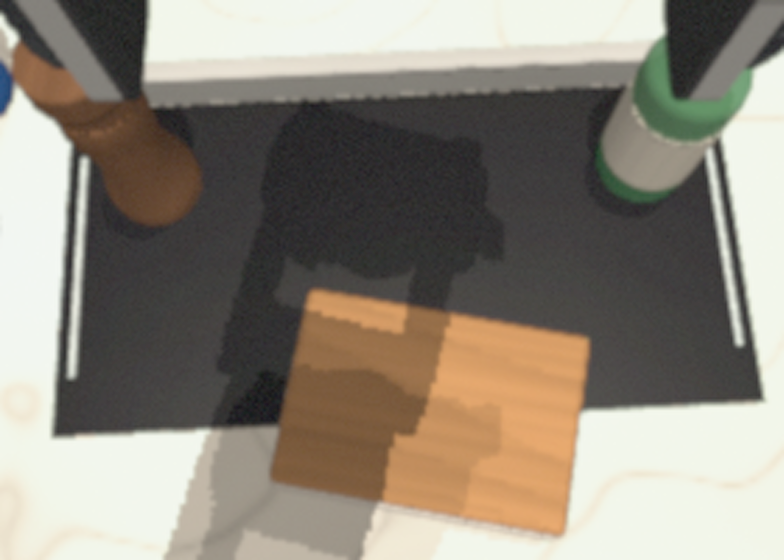

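The crop shows the lid, mill foot and bottle foot clearly, and the rail's front face foot runs along the zone's far edge. The dish is yawed about -10 degrees and the zone +3 degrees.

```bash
cat >> h.py <<'E'
Y=np.radians(2.99);RO=np.array([734.7,-22.0]);RX=np.array([np.cos(Y),np.sin(Y)]);RY=np.array([-RX[1],RX[0]])
def rf(p): d=np.array(p)[:2]-RO;return np.array([d@RX,d@RY])
def wf(x,y): return RO+x*RX+y*RY
E
python3 - <<'E'
from h import *
np.set_printoptions(precision=4,suppress=True)
c=dict(np.load("w1.npz"));cam=(-c["R"].T@c["t"])[:2]
for n,(u,v) in dict(bottle=(638,202),mill=(155,228),rail1=(150,108),rail2=(600,93)).items():
    u,v=110+u/2.8,100+v/2.8;p=onz((383-v,511-u),c,0)[:2]
    if n[0]!="r": p=p+28*(p-cam)/np.linalg.norm(p-cam)
    print(n,p,"rail frame",rf(p))
print(row([431,-27,150],np.radians(169.7)));print(row([431,-27,24],np.radians(169.7)))
E
```

```text
bottle [ 681.8536 -195.2689] rail frame [ -61.8125 -170.2765]
mill [662.5169 145.3382] rail frame [-63.3562 170.8756]
rail1 [724.3111 136.334 ] rail frame [ -2.1158 158.6603]
rail2 [ 735.796  -158.4479] rail frame [  -6.0228 -136.3193]
[ 0.291   0.0097  0.6251 -0.      0.0001  0.1149]
[ 0.291   0.0097  0.9401 -0.      0.0001  0.1149]
```

{"name": "jog_arm", "arguments": {"series": "0.06 0 0.05 0 0 0.02 1; 0.14 0 0.15 0 0 0.06 1; 0.22 0.005 0.27 0 0 0.09 1; 0.27 0.01 0.4 0 0 0.115 1; 0.291 0.01 0.53 0 0 0.115 1; 0.291 0.01 0.65 0 0 0.115 1; 0.291 0.01 0.76 0 0 0.115 1; 0.291 0.01 0.85 0 0 0.115 1; 0.291 0.01 0.91 0 0 0.115 1; 0.291 0.01 0.935 0 0 0.115 1; 0.291 0.01 0.94 0 0 0.115 1; 0.291 0.01 0.94 0 0 0.115 1"}}

```text
time_s: 5.55
eef_pos: [431.5, -27.1, 24.7]
ee_rot: [0.001, 0.09, 0.996, -0.0]
force: [0.1, 1.0, 0.3]
grip_width: 1.001
grip_force: 0.0
```

```bash
python3 - <<'E'
from h import *
np.set_printoptions(precision=4,suppress=True)
s=sense();print(s["eef_pos"],s["force"],"joint lim ok",s["joints"])
# push waypoints: face midpoint in rail frame (x,y), dish yaw rel. rail deg
for x,y,a in[(-268,2,-13.3),(-245,-1,-9.5),(-225,-3,-6),(-205,-4,-3),(-190,-4,-1),(-180,-4,0),(-150,-3,0),(-125,-3,0)]:
    yaw=Y+np.radians(a);n=np.array([np.cos(yaw),np.sin(yaw)]);p=wf(x,y)-11*n
    print(x,row([*p,24],yaw+np.pi))
E
```

```text
[431.4988 -27.1232  24.6904] [0.0838 1.0443 0.2965] joint lim ok [-0.3351  0.4617  1.997  -0.      0.6816 -1.7259]
-268 [-0.0628 -0.001   0.0018 -0.0001  0.0009 -0.    ]
-245 [-0.1205  0.0031  0.0019 -0.0002  0.0008 -0.0422]
-225 [-0.1705  0.0081  0.002  -0.0002  0.0008 -0.0811]
-205 [-0.22    0.0157  0.002  -0.0002  0.0008 -0.1144]
-190 [-0.2566  0.0234  0.0021 -0.0002  0.0008 -0.1367]
-180 [-0.2811  0.0287  0.0021 -0.0002  0.0008 -0.1478]
-150 [-0.3535  0.0484  0.0022 -0.0002  0.0008 -0.1478]
-125 [-0.4143  0.0628  0.0023 -0.0002  0.0008 -0.1478]
```

{"name": "jog_arm", "arguments": {"series": "-0.02 0 0.001 0 0 0 1; -0.045 0 0.001 0 0 0 1; -0.06 -0.001 0.001 0 0 0 1; -0.07 0 0.001 0 0 -0.005 1; -0.08 0 0.001 0 0 -0.012 1; -0.095 0.001 0.002 0 0 -0.023 1; -0.11 0.002 0.002 0 0 -0.034 1; -0.1205 0.003 0.002 0 0 -0.042 1; -0.137 0.005 0.002 0 0 -0.055 1; -0.154 0.0065 0.002 0 0 -0.068 1; -0.1705 0.008 0.002 0 0 -0.081 1; -0.187 0.0105 0.002 0 0 -0.092 1; -0.204 0.013 0.002 0 0 -0.103 1; -0.22 0.0155 0.002 0 0 -0.114 1; -0.22 0.0155 0.002 0 0 -0.114 1"}}

```text
time_s: 7.42
eef_pos: [518.5, -36.6, 22.9]
ee_rot: [-0.0, 0.0, 1.0, 0.0]
force: [-2.0, 0.0, -1.4]
grip_width: 1.0
grip_force: 0.6
```

```bash
python3 - <<'E'
from h import *
np.set_printoptions(precision=4,suppress=True)
s=sense();print(s["eef_pos"],rf(s["eef_pos"]),s["force"],s["wrist_torque"])
cs=[capture(n) for n in("wrist","side","scene")]
for c in cs: print([(m["confidence"],m["point"],rf(onz(m["point"],c,0))) for m in mark_of("dish",c)])
a=cv2.rotate(cs[0]["img"],cv2.ROTATE_180)
b=cv2.resize(cs[1]["img"][120:330,180:400],(440,420));b2=cv2.resize(a,(360,270))
o=np.zeros((420,800,3),np.uint8);o[:,:440]=b;o[:270,440:]=b2;cv2.imwrite("pics/m1.png",o[:,:,::-1])
for x,y,al in[(-190,-4,-1),(-180,-4,0),(-150,-3,0),(-125,-3,0)]:
    yaw=Y+np.radians(al);n=np.array([np.cos(yaw),np.sin(yaw)]);p=wf(x,y)-11*n
    print(x,row([*p,24],yaw+np.pi))
E
```

```text
[518.5098 -36.5966  22.9473] [-216.6573   -3.2999] [-1.9583  0.0345 -1.3773] [-0.0979  0.1808  0.0454]
[(0.69, [356.0, 258.4], array([-148.7369,   -6.3113]))]
[(0.68, [228.4, 264.4], array([-164.4763,    4.1661])), (0.39, [340.4, 349.3], array([ -33.6447, -327.9717]))]
[(0.84, [214.4, 223.0], array([-154.1137,  -12.0137])), (0.43, [249.5, 244.5], array([-9.8249, -0.3222]))]
-190 [-0.0391  0.0007 -0.0023  0.0001 -0.0002 -0.0227]
-180 [-0.0641  0.0016 -0.0023  0.0001 -0.0002 -0.0338]
-150 [-0.1389  0.0081 -0.0023  0.0001 -0.0002 -0.0338]
-125 [-0.2013  0.0114 -0.0023  0.0001 -0.0002 -0.0338]
```

View pics/m1.png

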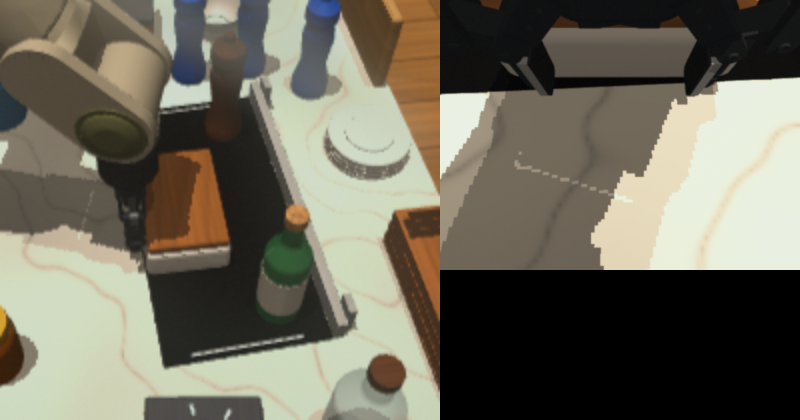

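The side view shows the dish fully turned and half-way onto the zone, with both fingers behind it and the mill and bottle untouched.

{"name": "jog_arm", "arguments": {"series": "-0.01 0 -0.002 0 0 -0.006 1; -0.025 0 -0.002 0 0 -0.014 1; -0.039 0.0005 -0.002 0 0 -0.023 1; -0.052 0.001 -0.002 0 0 -0.029 1; -0.064 0.0015 -0.002 0 0 -0.034 1; -0.08 0.003 -0.002 0 0 -0.034 1; -0.1 0.005 -0.002 0 0 -0.034 1; -0.12 0.0065 -0.002 0 0 -0.034 1; -0.139 0.008 -0.002 0 0 -0.034 1; -0.158 0.009 -0.002 0 0 -0.034 1; -0.175 0.01 -0.002 0 0 -0.034 1; -0.19 0.011 -0.002 0 0 -0.034 1; -0.201 0.0115 -0.002 0 0 -0.034 1; -0.201 0.0115 -0.002 0 0 -0.034 1; -0.15 0.009 -0.002 0 0 -0.034 1; -0.1 0.009 -0.05 0 0 -0.034 1; -0.05 0.009 -0.18 0 0 -0.034 1; -0.03 0.009 -0.33 0 0 -0.034 1; -0.03 0.009 -0.48 0 0 -0.034 1; -0.03 0.009 -0.6 0 0 -0.034 1"}}

```text
time_s: 10.22
eef_pos: [531.2, -33.1, 266.7]
ee_rot: [0.002, -0.026, 1.0, -0.001]
force: [1.2, -0.1, -1.0]
grip_width: 0.999
grip_force: 0.0
```

```bash
python3 -c "
from h import *
print(row([557,-30,420],Y+np.pi),sense()['eef_pos'])"
```

```text
[-6.680e-02  3.900e-03 -3.828e-01 -9.000e-04  3.100e-03  1.000e-04] [531.17239849 -33.11680372 266.73328489]
```

{"name": "jog_arm", "arguments": {"series": "-0.02 0 -0.08 0 0 0 1; -0.05 0 -0.2 0 0 0 1; -0.067 0.004 -0.3 0 0 0 1; -0.067 0.004 -0.36 0 0 0 1; -0.067 0.004 -0.383 0 0 0 1; -0.067 0.004 -0.383 0 0 0 1; -0.067 0.004 -0.383 0 0 0 1"}}

```text
time_s: 11.1
eef_pos: [557.3, -30.0, 415.4]
ee_rot: [-0.001, -0.026, 1.0, 0.0]
force: [0.2, -0.3, 0.6]
grip_width: 0.999
grip_force: 0.0
```

```bash
python3 - <<'E'
from h import *
np.set_printoptions(precision=1,suppress=True)
cs={n:capture(n) for n in("wrist","side","scene")};c=cs["wrist"]
np.savez("w2.npz",**{k:c[k] for k in("img","intrinsics","R","t")})
for l in("dish","mill","bottle","rail"):
    for n,cc in cs.items(): print(l,n,[(round(m["confidence"],2),rf(onz(m["point"],cc,0))) for m in mark_of(l,cc)[:2]])
b=cv2.rotate(c["img"],cv2.ROTATE_180)[:,:,::-1]
o=cv2.resize(b[90:290,110:390],None,fx=2.8,fy=2.8,interpolation=cv2.INTER_CUBIC);cv2.imwrite("pics/w2z.png",np.uint8(255*(o/255.)**.6))
E
```

```text
dish wrist [(0.76, array([-64.1,  -4.8])), (0.2, array([ -58.5, -154.4]))]
dish side [(0.88, array([-65.4,   8.2]))]
dish scene [(0.71, array([-66.5,  -7.7]))]
mill wrist [(0.89, array([-53.4, 147. ])), (0.73, array([-85.9, 275.4]))]
mill side [(0.95, array([-54.6, 153.1])), (0.92, array([ 17.8, 270.2]))]
mill scene [(0.89, array([-43. , 145.7])), (0.79, array([ 14.9, 282.9]))]
bottle wrist [(0.71, array([ -57.7, -156.2]))]
bottle side [(0.91, array([ -55.2, -155.3])), (0.32, array([-74.3,   9.6]))]
bottle scene [(0.91, array([ -49.8, -157. ]))]
rail wrist [(0.77, array([ 1.6, -4.2]))]
rail side [(0.84, array([-6. ,  5.3]))]
rail scene [(0.6, array([-6.1, -1.7]))]
```

View pics/w2z.png

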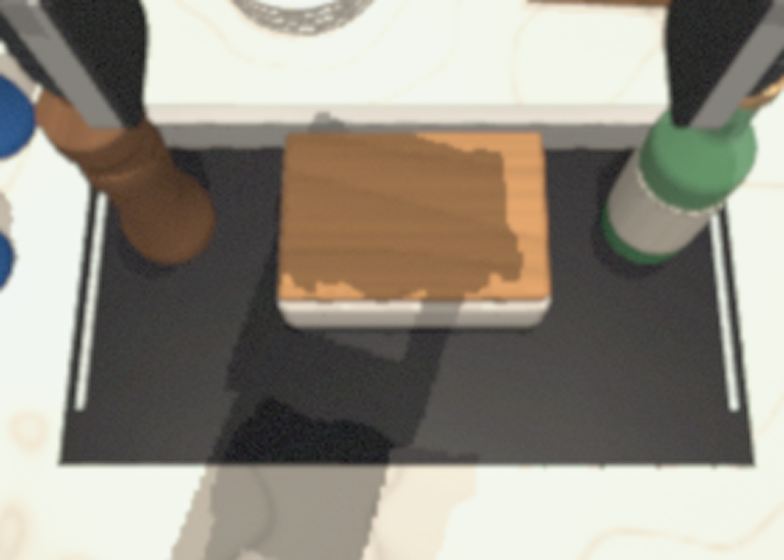

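The crop shows the dish square to the rail, lid corners at (286,133), (543,133), (550,298), (277,298), with a small gap left. The mill foot is near (168,235) and the bottle foot near (648,235).

```bash
python3 - <<'E'
from h import *
np.set_printoptions(precision=1,suppress=True)
c=dict(np.load("w2.npz"));g=cv2.cvtColor(cv2.rotate(c["img"],cv2.ROTATE_180),cv2.COLOR_RGB2GRAY)
def W(pts,z,w=3):
    q=np.float32([(110+u/2.8,90+v/2.8) for u,v in pts]).reshape(-1,1,2)
    if w:q=cv2.cornerSubPix(g,q,(w,w),(-1,-1),(3,40,.01))
    return np.array([rf(onz((383-v,511-u),c,z)) for u,v in q.reshape(-1,2)])
L=W([(286,133),(543,133),(550,298),(277,298)],62);print(L,L.mean(0))
L=W([(286,133),(543,133),(550,298),(277,298)],62,0);print(L,L.mean(0))
print(W([(62,464),(752,464)],0), W([(180,150),(600,148)],0,0))
# feet: visible outer silhouettes at foot, bottle left edge & mill right edge (z~8), bottoms
print("inner edges",W([(215,222),(604,222)],10,0),"bottoms",W([(168,265),(650,264)],0,0))
for n,y in(("mill",150),("bottle",-156)):
  for h in (0,):
    a=np.linspace(0,6.28,13); P=[proj(np.r_[wf(-55+28*np.cos(t),y+28*np.sin(t)),4],c) for t in a]
    uv=np.array([((511-q[1]-110)*2.8,(383-q[0]-90)*2.8) for q in P]);print(n,uv.min(0),uv.max(0))
print(row([*wf(-180,-3.5),200],Y+np.pi),row([*wf(-180,-3.5),22],Y+np.pi))
E
```

```text
[[ -21.1   71.1]
 [ -21.1  -81.9]
 [-124.4  -80.7]
 [-126.2   72.2]] [-73.2  -4.8]
[[ -21.1   71.1]
 [ -21.1  -81.9]
 [-122.8  -81.3]
 [-122.8   72.3]] [-72.   -4.9]
[[-209.6  209.9]
 [-210.3 -209.9]] [[  -3.9  150.6]
 [  -2.4 -130.3]]
inner edges [[ -58.6  121.9]
 [ -58.6 -127.2]] bottoms [[ -84.3  152.6]
 [ -83.6 -157.4]]
mill [130.6 179.8] [217.  261.2]
bottle [602.9 179.9] [689.3 261.2]
[ 0.  -0.   0.5 -0.   0.   0. ] [ 0. -0.  1. -0.  0.  0.]
```

```bash
python3 -c "
from h import *
for x,z in((-175,400),(-170,22),(-136,22),(-120,22)): print(row([*wf(x,-4),z],Y+np.pi))"
```

```text
[-0.0061 -0.0131  0.041  -0.      0.      0.0002]
[-1.86e-02 -1.31e-02  9.86e-01 -0.00e+00  0.00e+00  2.00e-04]
[-1.036e-01 -1.310e-02  9.860e-01 -0.000e+00  0.000e+00  2.000e-04]
[-1.436e-01 -1.310e-02  9.860e-01 -0.000e+00  0.000e+00  2.000e-04]
```

{"name": "jog_arm", "arguments": {"series": "-0.005 -0.006 0.08 0 0 0 1; -0.015 -0.013 0.2 0 0 0 1; -0.0186 -0.013 0.34 0 0 0 1; -0.0186 -0.013 0.48 0 0 0 1; -0.0186 -0.013 0.62 0 0 0 1; -0.0186 -0.013 0.75 0 0 0 1; -0.0186 -0.013 0.86 0 0 0 1; -0.0186 -0.013 0.94 0 0 0 1; -0.0186 -0.013 0.975 0 0 0 1; -0.0186 -0.013 0.986 0 0 0 1; -0.04 -0.013 0.986 0 0 0 1; -0.07 -0.013 0.986 0 0 0 1; -0.09 -0.013 0.986 0 0 0 1; -0.1 -0.013 0.986 0 0 0 1; -0.107 -0.013 0.986 0 0 0 1; -0.114 -0.013 0.986 0 0 0 1; -0.12 -0.013 0.986 0 0 0 1; -0.125 -0.013 0.986 0 0 0 1; -0.129 -0.013 0.986 0 0 0 1; -0.129 -0.013 0.986 0 0 0 1"}}

```text
time_s: 14.35
eef_pos: [608.2, -32.5, 22.1]
ee_rot: [-0.001, -0.026, 1.0, 0.0]
force: [-6.6, -0.6, 4.5]
grip_width: 1.002
grip_force: 3.4
```

```bash
python3 -c "
from h import *
s=sense();print(rf(s['eef_pos']),s['eef_pos'],s['force'],rq(s['ee_rot']).as_euler('xyz',degrees=True),Y*57.3)"
```

```text
[-126.84874648   -3.86882991] [608.22574317 -32.48020449  22.13798594] [-6.61662725 -0.64171717  4.49661195] [ 1.79977842e+02 -1.61261057e-01 -1.76983777e+02] 2.990220247564325
```

{"name": "jog_arm", "arguments": {"series": "-0.003 0 0 0 0 0 1; -0.006 0 0 0 0 0 1; -0.008 0 0 0 0 0 1; -0.008 0 0 0 0 0 1"}}

```text
time_s: 14.85
eef_pos: [611.3, -32.3, 22.1]
ee_rot: [-0.002, -0.026, 1.0, 0.0]
force: [-7.5, -0.6, 5.2]
grip_width: 0.998
grip_force: 3.8
```

{"name": "jog_arm", "arguments": {"series": "-0.003 0 0 0 0 0 1; -0.006 0 0 0 0 0 1; -0.006 0 0 0 0 0 1"}}

```text
time_s: 15.22
eef_pos: [613.7, -32.2, 22.1]
ee_rot: [-0.002, -0.026, 1.0, 0.0]
force: [-7.3, 0.1, 5.1]
grip_width: 0.996
grip_force: 3.6
```

{"name": "jog_arm", "arguments": {"series": "-0.002 0 0 0 0 0 1; -0.004 0 0 0 0 0 1; -0.004 0 0 0 0 0 1"}}

```text
time_s: 15.6
eef_pos: [614.3, -32.1, 22.1]
ee_rot: [-0.003, -0.026, 1.0, 0.0]
force: [-14.2, -1.1, 8.3]
grip_width: 0.998
grip_force: 7.0
```

{"name": "jog_arm", "arguments": {"series": "-0.001 0 0 0 0 0 1; -0.002 0 0 0 0 0 1; -0.002 0 0 0 0 0 1; -0.002 0 0 0 0 0 1; -0.002 0 0 0 0 0 1"}}

```text
time_s: 16.23
eef_pos: [614.4, -32.1, 22.1]
ee_rot: [-0.004, -0.026, 1.0, 0.0]
force: [-18.8, -1.5, 12.7]
grip_width: 0.998
grip_force: 9.7
```

{"name": "jog_arm", "arguments": {"series": "-0.0015 0 0 0 0 0 1; -0.0015 0 0 0 0 0 1; -0.0015 0 0 0 0 0 1; -0.0015 0 0 0 0 0 1; -0.0015 0 0 0 0 0 1; -0.0015 0 0 0 0 0 1"}}

```text
time_s: 16.98
eef_pos: [614.4, -32.1, 22.1]
ee_rot: [-0.005, -0.026, 1.0, 0.0]
force: [-24.4, -1.4, 14.9]
grip_width: 0.996
grip_force: 11.8
```

```bash
python3 - <<'E'
from h import *
np.set_printoptions(precision=1,suppress=True)
s=sense();print(s["force"],s["wrist_torque"],rq(s['ee_rot']).as_euler('xyz',degrees=True))
E
```

```text
[-24.4  -1.4  14.9] [-0.5  3.  -0.2] [ 179.9   -0.6 -177. ]
```

{"name": "jog_arm", "arguments": {"series": "0.01 0 0 0 0 0 1; 0.05 0 0 0 0 0 1; 0.12 0 0 0 0 0 1; 0.15 0 -0.1 0 0 0 1; 0.15 0 -0.24 0 0 0 1; 0.15 -0.06 -0.38 0 0 0 1; 0.14 -0.18 -0.48 0 0 0 1; 0.13 -0.32 -0.53 0 0 0 1; 0.12 -0.46 -0.53 0 0 0 1; 0.1 -0.6 -0.53 0 0 0 1; 0.08 -0.71 -0.53 0 0 0 1; 0.076 -0.78 -0.53 0 0 0 1; 0.076 -0.81 -0.53 0 0 0 1; 0.076 -0.81 -0.53 0 0 0 1; 0.076 -0.81 -0.53 0 0 0 1"}}

```text
time_s: 18.85
eef_pos: [604.7, -356.0, 234.3]
ee_rot: [0.0, -0.027, 1.0, 0.0]
force: [0.2, 0.4, -0.4]
grip_width: 1.001
grip_force: 0.0
```

```bash
python3 - <<'E'
from h import *
np.set_printoptions(precision=1,suppress=True)
s=sense();print(s["eef_pos"],s["joints"].__repr__(),s["force"])
c=capture("wrist");cs=[c,capture("scene"),capture("side")]
np.savez("w3.npz",**{k:c[k] for k in("img","intrinsics","R","t")})
ms=[mark_of("dial_grip",k)[0] for k in cs];print([(m["point"],m["confidence"],onz(m["point"],k,64)[:2]) for m,k in zip(ms,cs)])
print("tri",tri(ms[0]["point"],c,ms[1]["point"],cs[1]),tri(ms[0]["point"],c,ms[2]["point"],cs[2]))
print("pod",[onz(m["point"],c,0)[:2] for m in mark_of("pod",c)[:2]])
r,cc=map(int,ms[0]["point"]);b=cv2.rotate(c["img"],cv2.ROTATE_180)[:,:,::-1]
r,cc=383-r,511-cc;y0,x0=max(0,r-95),max(0,cc-95);print("crop",x0,y0)
cv2.imwrite("pics/d1.png",cv2.resize(b[y0:y0+190,x0:x0+190],None,fx=3,fy=3,interpolation=cv2.INTER_CUBIC))
for k in cs[1:]: print("dish",[rf(onz(m["point"],k,0)) for m in mark_of("dish",k)[:1]])
E
```

```text
[ 604.7 -356.   234.3] array([-0.7,  0.7,  0.9,  0. ,  1.5, -2.3]) [ 0.2  0.4 -0.4]
[([140.9, 257.5], 0.61, array([ 566.8, -357.8])), ([218.7, 96.3], 0.95, array([ 564.7, -358.1])), ([340.6, 283.0], 0.86, array([ 566.3, -353.8]))]
tri [ 566.6 -357.7   65.5] [ 565.3 -357.9   76.4]
pod [array([ 565.4, -356.5])]
crop 159 148
dish [array([-50.6, -13.2])]
dish []
```

View pics/d1.png

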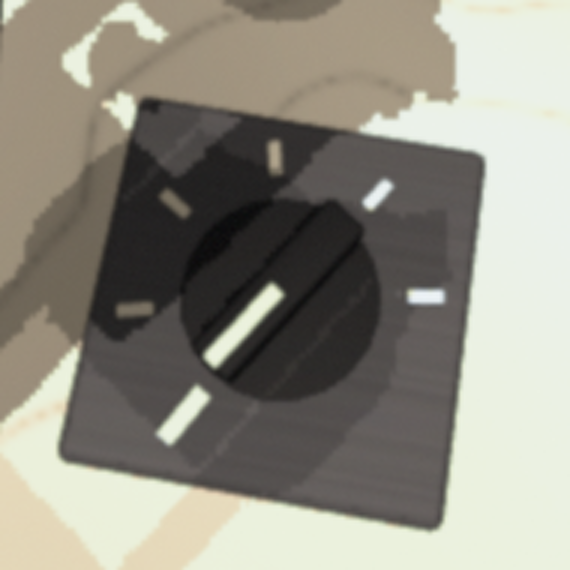

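The dial crop shows the white line pointing lower left at the long off mark (183,415), so the angle is 0. Going clockwise, the short marks are at (135,310), (175,203) and third (275,157), then (378,195) and (426,297).

```bash
python3 - <<'E'
from h import *
from scipy.optimize import least_squares
np.set_printoptions(precision=4,suppress=True)
c=dict(np.load("w3.npz"));cv=lambda u,v,z:onz((383-(148+v/3),511-(159+u/3)),c,z)[:2]
M=np.array([cv(u,v,30) for u,v in[(135,310),(175,203),(275,157),(378,195),(426,297)]])
a=.8*np.arange(1,6)
f=lambda q:(np.c_[q[0]+q[3]*np.cos(q[2]-a),q[1]+q[3]*np.sin(q[2]-a)]-M).ravel()
r=least_squares(f,[566,-357,2.6,50]);print(r.x,np.degrees(r.x[2]),"res",np.abs(r.fun).max())
o=cv(183,415,30)-r.x[:2];print("off",np.degrees(np.arctan2(o[1],o[0])))
C=np.array([cv(u,v,30) for u,v in[(148,100),(483,155),(438,527),(63,455)]]);print("pod",C,C.mean(0))
p,q=cv(214,362,66),cv(278,288,66);print("bar line",p,q,np.degrees(np.arctan2(*(p-q)[::-1])))
b=[cv(*t,66) for t in((330,200),(362,232),(203,350),(232,382))];print("bar",np.mean(b,0))
print(sense()["joints"])
E
```

```text
[ 565.1204 -356.8075    2.4958   50.3347] 143.00046070543914 res 0.18385999506597273
off 142.7117472791925
pod [[ 634.4452 -304.2637]
 [ 620.1596 -426.8623]
 [ 495.097  -411.584 ]
 [ 510.5227 -287.9547]] [ 565.0561 -357.6662]
bar line [ 541.5936 -338.1418] [ 564.705  -356.1847] 142.02113058998495
bar [ 564.4122 -357.7825]
[-0.7001  0.7421  0.8669  0.      1.5326 -2.3234]
```

```bash
python3 -c "
from h import *
print(row([565,-357,64],np.radians(142.9)))"
```

```text
[0.0985 0.0055 0.4251 0.     0.     0.4457]
```

{"name": "jog_arm", "arguments": {"series": "0.03 0.002 0.03 0 0 0.06 1; 0.07 0.004 0.06 0 0 0.15 1; 0.0985 0.0055 0.1 0 0 0.25 1; 0.0985 0.0055 0.15 0 0 0.35 1; 0.0985 0.0055 0.2 0 0 0.4457 1; 0.0985 0.0055 0.26 0 0 0.4457 1; 0.0985 0.0055 0.32 0 0 0.4457 1; 0.0985 0.0055 0.37 0 0 0.4457 1; 0.0985 0.0055 0.405 0 0 0.4457 1; 0.0985 0.0055 0.42 0 0 0.4457 1; 0.0985 0.0055 0.425 0 0 0.4457 1; 0.0985 0.0055 0.425 0 0 0.4457 1"}}

```text
time_s: 20.8
eef_pos: [565.2, -357.3, 64.5]
ee_rot: [0.0, 0.318, 0.948, -0.0]
force: [0.4, 0.4, -0.4]
grip_width: 0.999
grip_force: 0.0
```

{"name": "jog_arm", "arguments": {"series": "0 0 0 0 0 0 0.4; 0 0 0 0 0 0 0; 0 0 0 0 0 0 -0.3; 0 0 0 0 0 0 -1; 0 0 0 0 0 0 -1; 0 0 0 0 0 0 -1; 0 0 0 0 0 0 -1; 0 0 0 0 0 0 -1", "grip_force": 35}}

```text
time_s: 21.8
eef_pos: [565.8, -355.4, 64.4]
ee_rot: [0.0, 0.318, 0.948, 0.001]
force: [3.2, 7.8, 3.7]
grip_width: 0.178
grip_force: 39.1
```

{"name": "jog_arm", "arguments": {"series": "0 0.003 0 0 0 0 -1; 0 0.005 0 0 0 0 -1; 0 0.005 0 0 0 0.04 -1; 0 0.005 0 0 0 0.11 -1; 0 0.005 0 0 0 0.19 -1; 0 0.005 0 0 0 0.28 -1; 0 0.005 0 0 0 0.37 -1; 0 0.005 0 0 0 0.46 -1; 0 0.005 0 0 0 0.55 -1; 0 0.005 0 0 0 0.63 -1; 0 0.005 0 0 0 0.7 -1; 0 0.005 0 0 0 0.74 -1; 0 0.005 0 0 0 0.76 -1; 0 0.005 0 0 0 0.76 -1"}}

```text
time_s: 23.55
eef_pos: [566.4, -355.1, 64.4]
ee_rot: [-0.0, 0.796, 0.605, 0.0]
force: [0.7, 5.3, 5.1]
grip_width: 0.179
grip_force: 39.3
```

```bash
python3 - <<'E'
from h import *
np.set_printoptions(precision=4,suppress=True)
s=sense();R=rq(s["ee_rot"]);x=R.as_matrix()[:,0];print(s["eef_pos"],"yaw",np.degrees(np.arctan2(x[1],x[0])),s["force"],"toolforce",R.inv().apply(s["force"]),s["joints"],s["wrist_torque"],row([566,-355.5,64],np.radians(5.4)))
E
```

```text
[ 566.4044 -355.0952   64.4488] yaw 74.48310745888695 [0.6634 5.271  5.1226] toolforce [ 5.26   -0.7698 -5.1191] [-0.7351  0.8026  1.2099  0.0008  1.1291 -0.4646] [ 0.8628  0.198  -0.0702] [-0.0012 -0.0007  0.0011 -0.0001 -0.0005  0.7676]
```

{"name": "jog_arm", "arguments": {"series": "0 0 0 0 0 0.04 -1; 0 0 0 0 0 0.11 -1; 0 0 0 0 0 0.19 -1; 0 0 0 0 0 0.28 -1; 0 0 0 0 0 0.37 -1; 0 0 0 0 0 0.46 -1; 0 0 0 0 0 0.55 -1; 0 0 0 0 0 0.63 -1; 0 0 0 0 0 0.7 -1; 0 0 0 0 0 0.745 -1; 0 0 0 0 0 0.767 -1; 0 0 0 0 0 0.767 -1; 0 0 0 0 0 0.767 -1"}}

```text
time_s: 25.18
eef_pos: [566.8, -355.4, 64.4]
ee_rot: [0.0, 0.999, 0.048, 0.001]
force: [5.1, 2.9, 4.3]
grip_width: 0.18
grip_force: 39.2
```

```bash
python3 - <<'E'
from h import *
np.set_printoptions(precision=4,suppress=True)
s=sense();R=rq(s["ee_rot"]);x=R.as_matrix()[:,0];print(s["eef_pos"],"yaw",np.degrees(np.arctan2(x[1],x[0])),"toolforce",R.inv().apply(s["force"]),s["joints"],s["wrist_torque"])
E
```

```text
[ 566.7601 -355.4276   64.4441] yaw 5.515201622003048 toolforce [ 5.339  -2.3623 -4.3229] [-0.7352  0.8029  1.2095  0.001   1.1278  0.7389] [ 0.783  -0.6566 -0.116 ]
```

{"name": "jog_arm", "arguments": {"series": "0 0 0 0 0 0 -0.5; 0 0 0 0 0 0 0; 0 0 0 0 0 0 1; 0 0 0 0 0 0 1; 0 0 0 0 0 0 1; 0 0 0 0 0 0 1; 0 0 -0.03 0 0 0 1; 0 0 -0.08 0 0 0 1; 0 0 -0.18 0 0 0 1; 0 0 -0.3 0 0 0 1; 0 0 -0.4 0 0 0 1; 0 0 -0.43 0 0 0 1; 0 0 -0.43 0 0 0 1"}}

```text
time_s: 26.8
eef_pos: [566.2, -355.5, 236.5]
ee_rot: [0.0, 0.999, 0.048, 0.0]
force: [-0.2, 0.8, 0.1]
grip_width: 1.002
grip_force: 0.0
```

```bash
python3 - <<'E'
from h import *
np.set_printoptions(precision=1,suppress=True)
s=sense();print(s["eef_pos"],s["force"])
c=capture("wrist");sd=capture("side");sc=capture("scene")
np.savez("w4.npz",**{k:c[k] for k in("img","intrinsics","R","t")})
for l in("dish","mill","bottle","mug","jar","spirit"):
    print(l,[[rf(onz(m["point"],k,0)) for m in mark_of(l,k)[:1]] for k in(sd,sc)])
v,u=map(int,proj(np.array([565,-357,40]),c));print(u-90,v-90)
a=cv2.resize(c["img"][v-90:v+90,u-90:u+90],(400,400),interpolation=cv2.INTER_CUBIC)
b=cv2.resize(sd["img"][140:340,180:380],(400,400))
cv2.imwrite("pics/f.png",np.hstack([a,b])[:,:,::-1])
E
```

```text
[ 566.2 -355.5  236.5] [-0.2  0.8  0.1]
dish [[], [array([-58.3,  -2.8])]]
mill [[array([-74.3, 285.3])], [array([ 92.5, 226.2])]]
bottle [[array([ -50.8, -154.4])], [array([ -51.5, -163.1])]]
mug [[], [array([-412.9,  254.2])]]
jar [[array([-399.3, -171.1])], [array([-427.9, -165.7])]]
spirit [[array([ -33.2, -335.3])], [array([ -33.4, -330.9])]]
166 84
```

View pics/f.png

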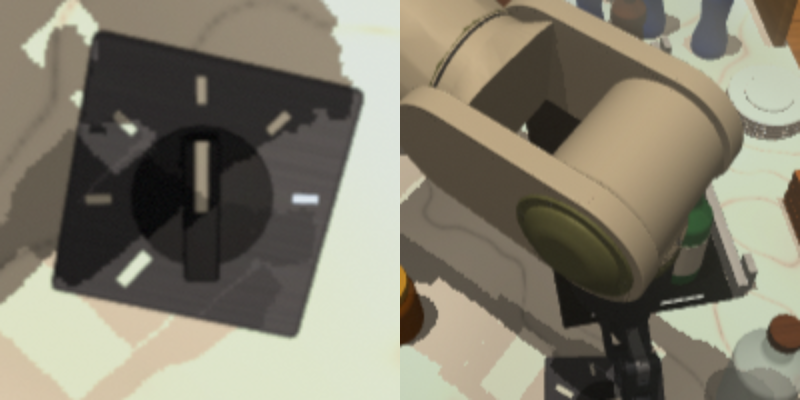

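The line points at the third mark (201,90), and the hand is clear of the dial. The arm hides the dish in the side view, so I'll check it in the scene view.

```bash
python3 - <<'E'
from h import *
c=capture("scene");cv2.imwrite("pics/g.png",cv2.resize(c["img"][150:290,140:340],(800,560),interpolation=cv2.INTER_CUBIC)[:,:,::-1])
for y in(-77,77):
  for x in(-107,-3): 
    v,u=proj(np.r_[wf(x-0,y-4),62],c);print(x,y,round((u-140)*4),round((v-150)*4))
E
```

```text
-107 -77 242 259
-3 -77 287 371
-107 77 470 200
-3 77 532 302
```

View pics/g.png

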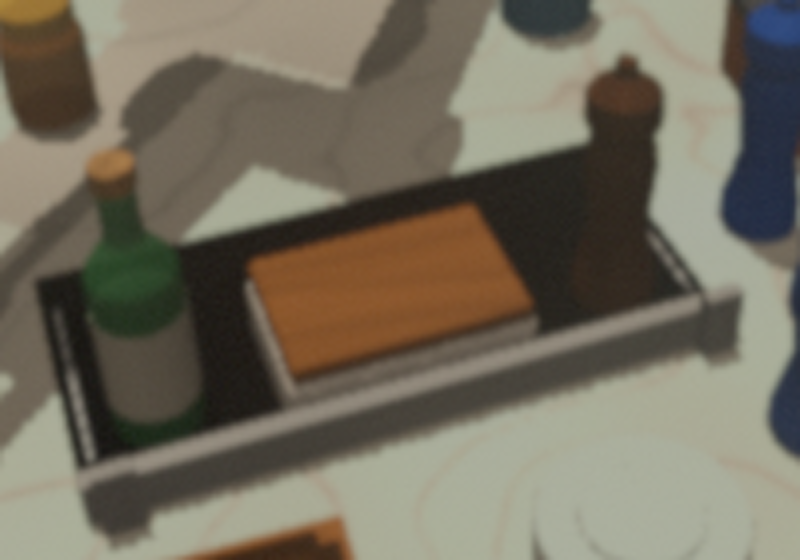

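The dish lies flush along the rail, with its lid corners within a few pixels of where they should be: (248,262), (292,373), (475,205), (533,302). The mill and bottle still stand and the hand is clear.

```bash
python3 -c "
from rig import finish_job
print(finish_job())"
```

```text
the job is handed in; nothing more can be done
None
```

The job is handed in: the dish lies flush against the rail, about midway between mill and bottle; I pressed it there with 19–24 N for over 0.5 s, then turned the dial to the third mark and let go.

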